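Clear the landing and turn the sample-book leaf

ROBOT

A 6-joint arm with a two-finger parallel gripper is mounted at the origin on the work surface. World frame = base frame: x ahead of the robot, y to its left, z up, the work surface at z = 0. Lengths are in mm, angles in degrees, forces in N, time in s.
With the tool pointing down it reaches from about 275 to 875 mm from the base axis. Payload 12.5 kg.
Tool frame: the origin (TCP) lies at the very end of the fingers, on their centre line; the grasp point (between the pads) lies tcp_to_grasp behind it (tcp_to_grasp is the distance from the TCP to the grasp point, in mm); z points along the fingers, y is the line along which they close (so a half turn about z gives the same grasp; the last joint's range is limited). The gripper opens to 85 mm and grips with 20 to 120 N. Pads are 22 mm wide; open, the fingers measure 114 mm over their backs; the gripper's body (76 mm by 85 mm) begins 54 mm behind the grasp point. The pads swing forward as they close: fully open they stand 13 mm farther back than shut.
Start: joints at [-4.847, 20.094, 94.641, -0, 65.266, -4.847], TCP at [549.986, 0.027, 231.29] pointing down, gripper open.
Joint ranges: [-157.81, 157.81], [-45, 120.19], [0.68, 151.7], [-89.99, 269.99], [4.06, 180], [-164.3, 164.3]. Speed limits (degrees/s): [127.2, 127.2, 159.86, 180, 180, 180].

INTERFACE

Orientations are given as [roll, pitch, yaw] about the fixed x, y, z axes, in that order (R = Rz(yaw) Ry(pitch) Rx(roll)).
In Python, from workcell import * gives the robot as it stands. The module is installed in compiled form; this text tells all that it offers.
- The arm moves only by the tool servo_tool, never from a script. Its argument "commands" is a list that holds one entry, the list of rows, each a list of 7 numbers: the closure, from 0 (fully open) to 1 (shut), then the shift along the tool's x, y, z in mm, then the turn, a rotation vector about the tool's x, y, z in rad. In form: [[[hand, dx, dy, dz, rx, ry, rz], ...]]. A call has 1 to 8 rows; each row is the pose to reach, as a shift and turn from the pose commanded when the call began, along the tool's axes at that moment; what a row does not reach only later rows make up. A row lasts 1/10 s, in which the tool goes at most 50 mm and 8.59 degrees, less where a joint would pass 70% of its speed; a pose out of reach is approached as far as the arm can. A call with a gripper value outside its range is refused whole. The fingers move at their own pace and stop on an object; "grip_force" is the grip in N (left out, the last holds). Time passes only in rows, so rows that repeat a pose let the fingers close. It gives the time, the measured TCP pose, the force, the opening and the grip force at its end, in the units of the state.
- read_state(): the state, without advancing time (a new reading comes with each control period).
- camera(name): name is "scene" or "side" or "wrist"; returns a dict with "frame" (480x640x3 uint8, red, green, blue), "depth" (480x640 float32, mm along the optical axis (not along the pixel's ray), 0 where there is no reading), "mtx" (3x3 intrinsics, pixels), "k1" (the pictures are not rectified: a ray, as slopes to the right and down, at radius r is drawn at 1 + k1 r^2 times it, then the intrinsics apply), "rvec" (rotation vector, rad) and "tvec" (3), from world to camera coordinates, as OpenCV has them; the wrist camera has in their place "mount" (4x4, takes a point from camera to tool coordinates, whose origin is the TCP and whose axes are the flange's). Camera axes: x right, y down, z forward; pixel columns grow to the right and rows downward; lengths in mm; the calibration is good to about 2 mm. A picture is of the moment at which its call begins: read the wrist's pose just before it.
- job_done(): hands the job in; it is judged then, once.
The state is a dict: "time_s": time; "joints": joint angles; "joint_velocities": joint speeds; "tau": joint torques, N m; "ee_pos": TCP position; "ee_rot": TCP orientation; "ft_force": force on the tool from outside, world axes, zero at the start; "wrist_torque": the same for the moment, N m; "grip_width": finger opening in mm; "grasp_force": force on a finger pad.
Only numpy, scipy, OpenCV 4.12 (cv2) and the standard library are available. Lean on these libraries where they do the work, as an engineer would, in place of code of your own. Each camera call takes 0.05 s, during which the arm holds its last target. There are 200 camera calls.

TASK

First push the stapler, sliding it upright along the desk, away from the sample book's spine until the whole of it is well clear of the space on the left where the orange leaf will lie. Then, with the outside of the fingers, turn the leaf over its spine and press it down flat on the left side, gently, without slapping it down. Do not lift or tip the stapler, and leave the other things on the desk where they are.

Things in the scene. Friction and masses are not known exactly. Their poses are not given: they have to be found in the camera images.
- book: sample book, open, fixed to the desk. Origin on the desk under the middle of its spine; x axis along the spine (away from the robot), y axis to the left, towards the empty side where the leaf is to lie, z up. The spine is a dark steel rod, 12 mm thick, 210 mm long, lying along x at y = 0. A white page 3 mm thick lies fixed on the right side (y -150 to -12 mm, x -100 to 100 mm); the left side is bare desk
- hinge_mid (a point): middle of the spine's axis, 6 mm above the desk; the leaf turns about this line (the book's x axis direction)
- leaf (a joint): angle of the orange leaf, rad: 0 = flat on the right (-y) side of the book, pi/2 = standing upright, pi = flat on the left (+y) side (its stop). It starts standing ajar over the right side at 0.5 to 0.95. The hinge is stiff: the leaf stays at whatever angle it is left, about 1 to 2 N at its free edge turns it either way
- leaf_edge (a point): middle of the leaf's free edge. The orange leaf with colour samples is a rigid plate, 200 mm along the spine, 5 mm thick, its free edge 150 mm from the hinge axis. About 130 g. Lying flat its middle plane is 6 mm above the desk
- stapler_mid (a point): middle of the grey stapler, 25 mm above its underside; its x axis runs along its length, y across. Stapler 130 mm long, 50 mm high, on a plain base 40 mm wide and 18 mm high; about 220 g, loose, upright on the bare left side of the book, roughly along the spine, where the leaf has to lie. It slides on the desk
- stapler_nose (a point): point on the stapler's length line, 60 mm from its middle towards the nose (+x), 10 mm above the desk
- stapler_heel (a point): point on the stapler's length line, 60 mm from its middle towards the heel (-x), 10 mm above the desk
- pencil_cup: square blue ceramic pencil cup with pencils, 80 x 80 x 90 mm (pencils to about 185 mm high), loose; origin at the centre of its underside
- mug: white mug, 80 mm across, 80 mm high, loose; origin at the centre of its underside
- tape_dispenser: black tape dispenser, 70 x 50 x 70 mm, loose; origin at the centre of its underside
- compass: steel drawing compass lying flat and half open, about 150 x 65 x 12 mm, loose; origin mid-length on the desk
- eraser: white eraser, 24 x 50 x 14 mm, loose, lying before the robot-side end of the spine; origin at the centre of its underside

How it is judged:
By the outcome, as a careful person would: the job done as asked, in the order asked, and still so for the second after the job is handed in, with the robot touching nothing.
It also fails if it takes over 59 s, if anything falls off the work surface, if the arm or the gripper's body presses on something with over 40 N, if the wrist force passes 120 N, or if a joint passes its speed limit or range.

## Working session

There is one attempt and no reset: what is moved stays moved. The work goes in short steps, Python scripts to look and compute and a tool call to move; the robot and the scene stay as the last step left them, time stands still between calls to the robot, and variables do not carry over. Pictures are saved under pics/ and viewed, at most 10 in all, crops included, and the job is handed in when it is done.

Besides the shell and the picture viewer there is one more tool, called after ">>>" as name(argument=value, ...), one argument or row to a line, values as JSON. servo_tool: Moves the arm, as the interface text tells. Its arguments: {"type":"object","properties":{"commands":{"type":"array","items":{"type":"array","items":{"type":"array","items":{"type":"number"}}}},"grip_force":{"type":"number"}},"required":["commands"]}

```bash
mkdir -p pics
cat > h.py <<'E'
from workcell import *
import numpy as np, cv2
def world(c):
    R=cv2.Rodrigues(np.array(c["rvec"],float))[0]; t=np.array(c["tvec"],float).reshape(3)
    K=np.array(c["mtx"]); 
    v,u=np.mgrid[0:480,0:640]
    p=cv2.undistortPoints(np.stack([u,v],-1).reshape(-1,1,2).astype(float),K,np.array([c["k1"],0,0,0.])).reshape(480,640,2)
    d=c["depth"].astype(float)
    P=np.dstack([p[...,0]*d,p[...,1]*d,d])
    W=(P-t)@R
    W[d==0]=np.nan
    return W
E
python3 - <<'E'
from h import *
ims=[]
for n in("scene","side"):
    c=camera(n); np.savez(n,**c); ims.append(c["frame"])
    cv2.imwrite(f"pics/{n}0.png",c["frame"][...,::-1])
    W=world(c)
    print(n, -cv2.Rodrigues(np.array(c["rvec"]))[0].T@np.array(c["tvec"]).reshape(3))
    hsv=cv2.cvtColor(c["frame"],cv2.COLOR_RGB2HSV)
    m=(hsv[...,0]>5)&(hsv[...,0]<20)&(hsv[...,1]>150)
    print(m.sum(), np.nanpercentile(W[m],[1,50,99],axis=0).round())
print(read_state())
E
```

```text
scene [1075.92195052 -558.61264562  570.54474914]
41542 [[-733. -543. -756.]
 [ 894.  271. -745.]
 [1246. 1373.  308.]]
side [500.80158823 583.63843166 780.36014578]
5535 [[  450. -1432.  -761.]
 [  530.  -122.    41.]
 [ 2261.   -51.    99.]]
{'time_s': 0.1, 'joints': array([-4.84649260e+00,  2.01206198e+01,  9.46730348e+01, -5.29313599e-04,
        6.52652186e+01, -4.84762278e+00]), 'joint_velocities': array([-0.02462842, -0.10318962, -0.16243792, -0.09206641, -0.03166478,
        0.00109112]), 'tau': array([ 7.48983075e-04, -5.06837368e+01, -2.91875267e+01, -4.43532826e-05,
        2.64409253e-03,  5.99887670e-06]), 'ee_pos': array([5.49705637e+02, 5.53144098e-02, 2.30819931e+02]), 'ee_rot': array([-1.79941297e+02, -4.49633688e-03,  9.00013496e+01]), 'ft_force': array([ 0.34601985, -0.31451691,  0.56444905]), 'wrist_torque': array([-0.03949345,  0.06580595, -0.00332639]), 'grasp_force': 0.0, 'grip_width': 85.5320186547924}
```

View pics/scene0.png

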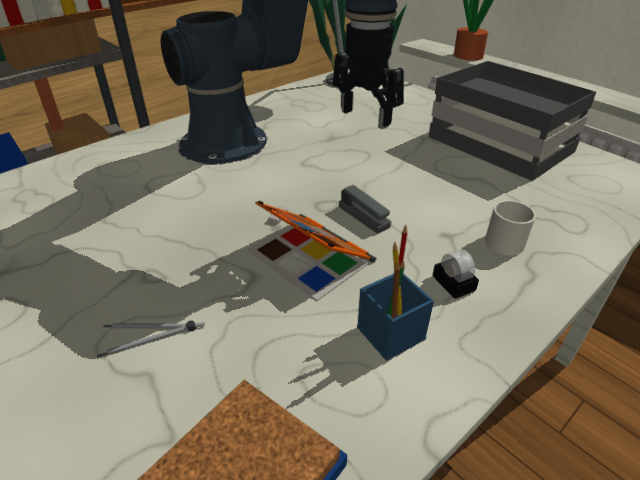

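View pics/side0.png

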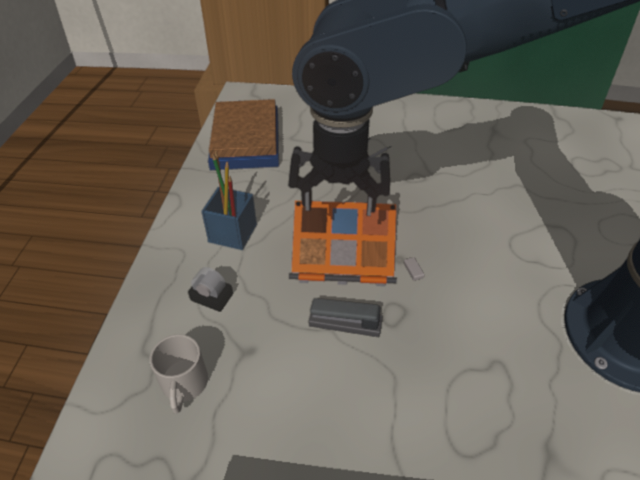

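The scene view shows the leaf ajar at (315,230) and the stapler at (365,208). In the side view the spine runs (290,277)–(396,280), the stapler (310–382, 298–333), the eraser is at (413,268), and the cup, tape and mug are at (230,218), (210,288) and (180,370).

Run:
```python
from h import *
c=dict(np.load("side.npz")); W=world(c)
hsv=cv2.cvtColor(c["frame"],cv2.COLOR_RGB2HSV)
def at(u,v):return W[v,u].round(0)
for n,(u,v) in dict(spL=(292,277),spR=(394,280),desk=(400,350),desk2=(270,330)).items(): print(n,at(u,v))
# dark spine
X=W
dk=(c["frame"].max(2)<90)
roi=np.zeros((480,640),bool); roi[268:290,280:405]=1
m=roi&dk&(X[...,2]<25); ys,xs=np.nonzero(m); print("spine",m.sum(),xs.min(),xs.max())
for lo,hi in((280,305),(380,405)):
    mm=m.copy(); mm[:,:lo]=0; mm[:,hi:]=0; print(np.nanpercentile(X[mm],[2,50,98],axis=0).round(1))
# leaf plane
roi[:]=0; roi[195:285,285:405]=1
m=roi&(hsv[...,0]<22)&(hsv[...,1]>170)&(X[...,2]>8)&(X[...,2]<160)
P=X[m]; q=P.mean(0); n=np.linalg.svd(P-q,full_matrices=False)[2][2]; print("leaf n",n,q, np.percentile(P,[1,99],axis=0).round(1), "ang",np.degrees(np.arctan2(abs(n[1]),abs(n[2]))))
# stapler
roi[:]=0; roi[285:345,295:395]=1
m=roi&(X[...,2]>8)&(X[...,2]<70)
P=X[m]; print("stap",m.sum(),np.percentile(P,[1,50,99],axis=0).round(1))
for z0,z1 in((8,24),(40,60)):
    Q=P[(P[:,2]>z0)&(P[:,2]<z1)]
    r=cv2.minAreaRect(Q[:,:2].astype(np.float32)); print(z0,r,np.percentile(Q,[1,99],axis=0).round(1))
for n,(a,b,l,r) in dict(cup=(180,250,198,262),tape=(262,312,185,236),mug=(330,410,148,212),eraser=(255,282,400,428)).items():
    roi[:]=0; roi[a:b,l:r]=1; P=X[roi&(X[...,2]>7)&(X[...,2]<190)]; print(n,np.percentile(P,[2,98],axis=0).round())
```

```text
spL [640. -51.   7.]
spR [443. -67.   9.]
desk [426.  82.  -2.]
desk2 [661.  70.  -3.]
spine 307 289 396
[[630.4 -57.1   3.4]
 [639.  -52.4   9. ]
 [646.6 -49.6  12.9]]
[[438.6 -78.3  -0.6]
 [447.4 -66.4   9.6]
 [456.8 -61.8  13.1]]
leaf n [ 0.04422277 -0.61724129 -0.7855301 ] [ 544.00234896 -112.16241907   48.07981163] [[ 449.4 -178.3    9.2]
 [ 645.3  -53.6   99.2]] ang 38.158988318123924
stap 2038 [[465.7  23.4   9.1]
 [525.7  48.8  43.6]
 [589.6  61.8  53.6]]
8 ((527.2227172851562, 48.565673828125), (129.5856475830078, 38.3720703125), 4.730299949645996) [[464.3  30.1   8.5]
 [591.3  62.6  23.6]]
40 ((529.130126953125, 39.34657287597656), (37.0324592590332, 120.7342529296875), 86.51395416259766) [[470.2  22.3  40.5]
 [587.7  59.5  54.1]]
cup [[ 744. -198.   10.]
 [ 831. -117.  146.]]
tape [[749.  -1.   9.]
 [819.  43.  69.]]
mug [[745. 154.   9.]
 [821. 258.  80.]]
eraser [[ 390. -126.    8.]
 [ 423.  -79.   16.]]
```

>>> servo_tool(
  commands=[
    [[0.3,-15,-23,45,0,0,-0.075],[0.3,-15,-23,90,0,0,-0.075],[0.3,-15,-23,130,0,0,-0.075],[0.3,-15,-23,165,0,0,-0.075],[0.3,-15,-23,165,0,0,-0.075],[0.3,-15,-23,165,0,0,-0.075]],
  ],
)

```text
time_s: 0.7
ee_pos: [527.1, -15.0, 66.8]
ee_rot: [-180.0, -0.0, 94.3]
ft_force: [0.0, -0.6, -0.6]
grip_width: 60.1
grasp_force: 0.0
```

Run:
```python
from h import *
print(tcp_to_grasp if 'tcp_to_grasp' in globals() else '')
s=read_state(); print(s['ee_pos'],s['ee_rot'],s['ft_force'],s['grip_width'])
a=camera("side")["frame"][180:380,220:480]; b=camera("wrist")["frame"]
a=cv2.resize(a,None,fx=1.8,fy=1.8); b=cv2.resize(b,(320,240))
im=np.zeros((600,800,3),np.uint8); im[:a.shape[0],:a.shape[1]]=a; im[360:600,480:800]=b
cv2.imwrite("pics/a1.png",im[...,::-1])
```

```text
18.700000000000003
[527.13362818 -14.98783103  66.81093671] [-1.79964142e+02 -5.91281786e-03  9.42982831e+01] [ 0.02529605 -0.58054437 -0.55346783] 60.09231795695253
```

View pics/a1.png

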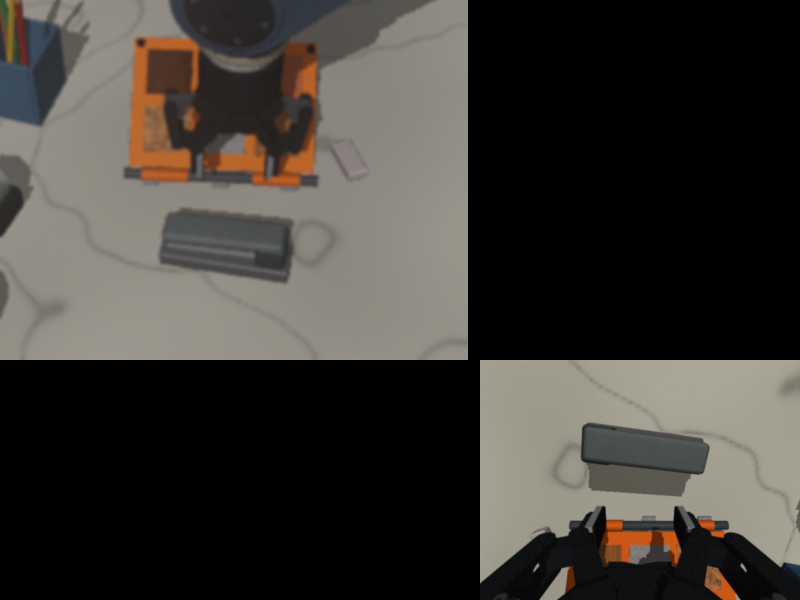

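The wrist crop shows the stapler at (645,450), ahead of both fingers at (597,520) and (685,520), with the spine behind them. The fingers are clear to descend.

>>> servo_tool(
  commands=[
    [[0.3,0,0,30,0,0,0],[0.3,0,0,55,0,0,0],[0.3,0,0,62,0,0,0],[0.3,0,0,62,0,0,0],[0.3,10,0,62,0,0,0],[0.3,18,0,62,0,0,0],[0.3,24,0,62,0,0,0],[0.3,30,0,62,0,0,0]],
  ],
)

```text
time_s: 1.6
ee_pos: [525.2, 15.6, 5.0]
ee_rot: [179.9, 0.0, 94.3]
ft_force: [0.2, -1.7, 0.1]
grip_width: 59.6
grasp_force: 0.7
```

>>> servo_tool(
  commands=[
    [[0.3,6,0,0,0,0,0],[0.3,12,0,0,0,0,0],[0.3,18,0,0,0,0,0],[0.3,24,0,0,0,0,0],[0.3,30,0,0,0,0,0],[0.3,36,0,0,0,0,0],[0.3,42,0,0,0,0,0],[0.3,48,0,0,0,0,0]],
  ],
)

```text
time_s: 2.4
ee_pos: [521.1, 63.3, 4.3]
ee_rot: [-180.0, 0.0, 94.3]
ft_force: [0.5, -3.1, 0.7]
grip_width: 59.9
grasp_force: 1.1
```

Run:
```python
from h import *
s=read_state(); print(s['ee_pos'],s['ee_rot'],s['ft_force'],s['grip_width'])
a=camera("side")["frame"][180:380,220:480]; b=camera("wrist")["frame"]
im=np.vstack([cv2.resize(a,(390,300)),cv2.resize(b,(390,292))])
cv2.imwrite("pics/a2.png",im[...,::-1])
```

```text
[521.09291516  63.30854932   4.27936327] [-1.79998768e+02  1.18356555e-04  9.42960611e+01] [ 0.52285397 -3.080194    0.73112017] 59.856713783692726
```

View pics/a2.png

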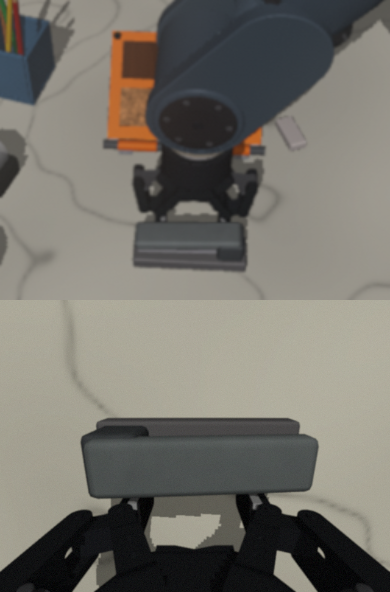

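The stapler is upright and square against both fingers, at (190,245) in the side view and (200,455) in the wrist view. I'll keep pushing.

>>> servo_tool(
  commands=[
    [[0.3,9,0,0,0,0,0],[0.3,18,0,0,0,0,0],[0.3,27,0,0,0,0,0],[0.3,36,0,0,0,0,0],[0.3,45,0,0,0,0,0],[0.3,54,0,0,0,0,0],[0.3,61,0,0,0,0,0],[0.3,68,0,0,0,0,0]],
  ],
)

```text
time_s: 3.3
ee_pos: [516.0, 131.3, 4.3]
ee_rot: [-180.0, 0.0, 94.3]
ft_force: [0.9, -0.5, -1.4]
grip_width: 59.5
grasp_force: 0.4
```

>>> servo_tool(
  commands=[
    [[0.3,0,0,0,0,0,0],[0.3,-10,0,0,0,0,0],[0.3,-30,0,0,0,0,0],[0.3,-30,0,-45,0,0,0],[1,-30,0,-95,0,0,0],[1,-30,0,-145,0,0,0],[1,-60,0,-195,0,0,0],[1,-60,0,-215,0,0,0]],
  ],
)

```text
time_s: 4.1
ee_pos: [521.3, 68.4, 222.8]
ee_rot: [179.8, 0.0, 94.2]
ft_force: [-0.0, 0.3, 0.2]
grip_width: 1.8
grasp_force: 0.0
```

>>> servo_tool(
  commands=[
    [[1,-50,0,0,0,0,0],[1,-100,0,0,0,0,0],[1,-150,0,0,0,0,0],[1,-200,0,0,0,0,0],[1,-250,0,0,0,0,0],[1,-280,0,0,0,0,0],[1,-280,0,0,0,0,0],[1,-280,0,0,0,0,0]],
  ],
)

```text
time_s: 4.9
ee_pos: [540.9, -209.3, 219.0]
ee_rot: [-180.0, -0.0, 94.2]
ft_force: [-0.7, 0.3, -0.2]
grip_width: -0.1
grasp_force: 0.0
```

Run:
```python
from h import *
s=read_state(); print(s['ee_pos'],s['ee_rot'],s['grip_width'])
c=camera("side"); X=world(c); hsv=cv2.cvtColor(c["frame"],cv2.COLOR_RGB2HSV)
cv2.imwrite("pics/a3.png",c["frame"][...,::-1])
x,y,z=X[...,0],X[...,1],X[...,2]
m=(x>430)&(x<620)&(y>90)&(y<260)&(z>8)&(z<65); P=X[m]
print("stap",m.sum(),cv2.minAreaRect(P[:,:2].astype(np.float32)),np.percentile(P,[1,50,99],axis=0).round(1))
roi=np.zeros((480,640),bool); roi[195:285,285:405]=1
m=roi&(hsv[...,0]<22)&(hsv[...,1]>170)&(z>8)&(z<160)&(y<-40)
P=X[m]; q=P.mean(0); n=np.linalg.svd(P-q,full_matrices=False)[2][2]; print("leaf",n,q.round(), np.percentile(P,[1,99],axis=0).round(1), np.degrees(np.arctan2(abs(n[1]),abs(n[2]))))
```

```text
[ 540.86317739 -209.30938085  218.98913346] [-1.79971864e+02 -2.77908638e-02  9.41890407e+01] -0.10008591945288171
stap 2374 ((514.7808837890625, 166.98731994628906), (129.5955352783203, 38.16558074951172), 5.353578090667725) [[452.3 147.8   9. ]
 [513.4 174.5  44.3]
 [576.6 187.1  53.5]]
leaf [ 0.04330966 -0.61754039 -0.78534588] [ 544. -114.   49.] [[ 449.5 -179.5    9.1]
 [ 645.2  -53.4   99.4]] 38.179003456616435
```

View pics/a3.png

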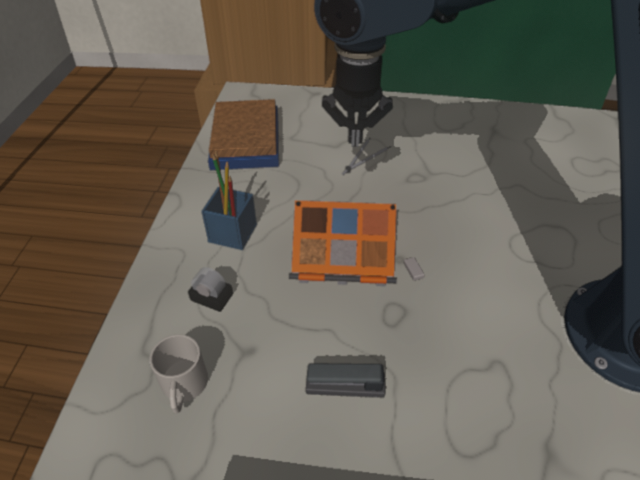

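The stapler now stands at (345,378), about 205 mm from the spine on its near side. The leaf, compass and eraser are undisturbed. The closed fingers are to the right of the leaf edge, so I'll go down there, then lift the leaf.

>>> servo_tool(
  commands=[
    [[1,0,0,45,0,0,0],[1,0,0,90,0,0,0],[1,0,0,130,0,0,0],[1,0,0,141,0,0,0],[1,0,0,141,0,0,0],[1,8,0,141,0,0,0],[1,14,0,141,0,0,0],[1,20,0,141,0,0,0]],
  ],
)

```text
time_s: 5.75
ee_pos: [541.9, -190.4, 81.3]
ee_rot: [179.7, 0.4, 94.4]
ft_force: [-2.8, -25.0, 18.0]
grip_width: 0.3
grasp_force: 12.8
```

>>> servo_tool(
  commands=[
    [[1,8,0,-10,0,0,0],[1,18,0,-19,0,0,0],[1,28,0,-28,0,0,0],[1,38,0,-35,0,0,0],[1,50,0,-42,0,0,0],[1,50,0,-42,0,0,0]],
  ],
)

```text
time_s: 6.35
ee_pos: [536.3, -137.1, 121.3]
ee_rot: [180.0, -0.0, 94.4]
ft_force: [-0.4, -1.1, 0.7]
grip_width: 0.1
grasp_force: 0.0
```

Run:
```python
from h import *
s=read_state(); print(s['ee_pos'],s['ft_force'])
a=camera("side")["frame"][120:340,240:460]; b=camera("scene")["frame"][60:330,200:470]
im=np.hstack([cv2.resize(a,(400,400)),cv2.resize(b,(400,400))])
cv2.imwrite("pics/a4.png",im[...,::-1])
```

```text
[ 536.3370442  -137.05898301  121.27167778] [-0.37907474 -1.11674372  0.69187193]
```

View pics/a4.png

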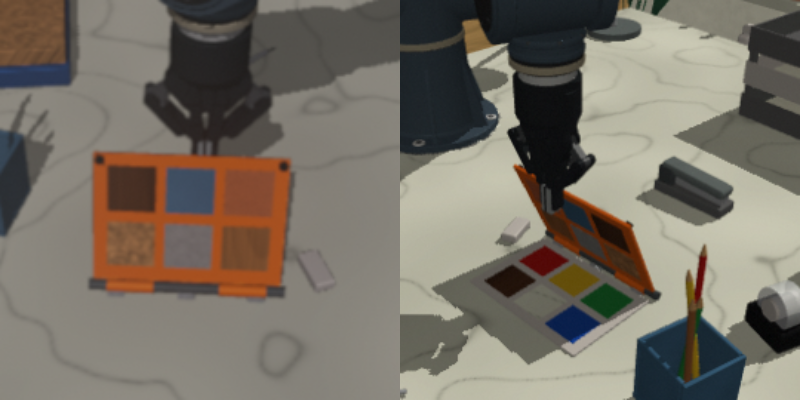

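The side view shows the leaf upright-ish at about 60°, with the fingers behind it at (205,145). The scene view shows the fingers against the underside near the free edge. I'll follow the arc past vertical.

>>> servo_tool(
  commands=[
    [[1,12,0,-5,0,0,0],[1,24,0,-10,0,0,0],[1,37,0,-13,0,0,0],[1,50,0,-15,0,0,0],[1,63,0,-16,0,0,0],[1,72,0,-16,0,0,0],[1,84,0,-15,0,0,0],[1,95,0,-13,0,0,0]],
  ],
)

```text
time_s: 7.25
ee_pos: [529.1, -42.9, 133.2]
ee_rot: [180.0, 0.0, 94.3]
ft_force: [0.7, -1.1, -0.4]
grip_width: 0.0
grasp_force: 0.5
```

>>> servo_tool(
  commands=[
    [[1,11,0,3,0,0,0],[1,22,0,7,0,0,0],[1,32,0,11,0,0,0],[1,42,0,17,0,0,0],[1,51,0,23,0,0,0],[1,60,0,30,0,0,0],[1,68,0,38,0,0,0],[1,75,0,47,0,0,0]],
  ],
)

```text
time_s: 8.05
ee_pos: [523.5, 31.6, 85.6]
ee_rot: [180.0, -0.0, 94.3]
ft_force: [0.1, 0.3, 0.5]
grip_width: 0.2
grasp_force: 0.4
```

>>> servo_tool(
  commands=[
    [[1,6,0,9,0,0,0],[1,12,0,19,0,0,0],[1,17,0,29,0,0,0],[1,20,0,37,0,0,0],[1,23,0,46,0,0,0],[1,25,0,53,0,0,0],[1,25,0,57,0,0,0],[1,26,0,61,0,0,0]],
  ],
)

```text
time_s: 8.85
ee_pos: [521.6, 56.7, 25.0]
ee_rot: [-180.0, 0.0, 94.3]
ft_force: [0.3, 0.7, -0.2]
grip_width: -0.3
grasp_force: 0.3
```

Run:
```python
from h import *
s=read_state(); print(s['ee_pos'],s['ft_force'])
a=camera("side")["frame"][160:400,240:480]; b=camera("scene")["frame"][60:330,200:470]
im=np.hstack([cv2.resize(a,(400,400)),cv2.resize(b,(400,400))])
cv2.imwrite("pics/a5.png",im[...,::-1])
```

```text
[521.62857015  56.73943703  24.99494093] [ 0.30979549  0.71359585 -0.20041531]
```

View pics/a5.png

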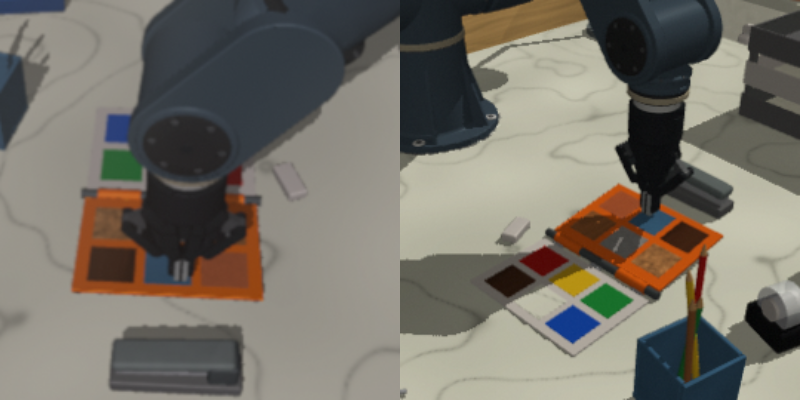

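The leaf is now almost flat on the left, the fingers near its edge at (180,270), and the stapler well clear at (175,365). I'll press down slowly.

>>> servo_tool(
  commands=[
    [[1,0,0,2,0,0,0],[1,0,0,4,0,0,0],[1,0,0,6,0,0,0],[1,0,0,8,0,0,0],[1,0,0,10,0,0,0],[1,0,0,12,0,0,0],[1,0,0,14,0,0,0],[1,0,0,15,0,0,0]],
  ],
)

```text
time_s: 9.75
ee_pos: [521.5, 56.8, 10.1]
ee_rot: [-180.0, 0.0, 94.3]
ft_force: [-0.6, 0.1, 0.4]
grip_width: -0.3
grasp_force: 0.3
```

>>> servo_tool(
  commands=[
    [[1,0,0,0.5,0,0,0],[1,0,0,1,0,0,0],[1,0,0,1.5,0,0,0],[1,0,0,1.5,0,0,0]],
  ],
)

```text
time_s: 10.15
ee_pos: [521.6, 56.8, 8.7]
ee_rot: [-180.0, 0.0, 94.3]
ft_force: [-1.1, -0.0, 0.1]
grip_width: -0.3
grasp_force: 0.0
```

>>> servo_tool(
  commands=[
    [[1,0,0,0.4,0,0,0],[1,0,0,0.8,0,0,0],[1,0,0,1.2,0,0,0],[1,0,0,1.2,0,0,0]],
  ],
)

```text
time_s: 10.55
ee_pos: [521.7, 56.8, 8.4]
ee_rot: [180.0, 0.0, 94.3]
ft_force: [-3.2, 0.2, 12.7]
grip_width: 0.3
grasp_force: 6.3
```

The fingers press on the flat leaf with about 13 N. Next I'll retreat and check.

>>> servo_tool(
  commands=[
    [[1,0,0,-1,0,0,0],[1,0,0,-5,0,0,0],[1,0,0,-30,0,0,0],[1,0,0,-75,0,0,0],[1,0,0,-120,0,0,0],[1,-50,0,-165,0,0,0],[1,-100,0,-210,0,0,0],[1,-150,0,-230,0,0,0]],
  ],
)

```text
time_s: 11.35
ee_pos: [530.6, -61.5, 221.8]
ee_rot: [179.9, 0.0, 94.4]
ft_force: [0.8, -0.8, -0.7]
grip_width: 0.4
grasp_force: 0.0
```

>>> servo_tool(
  commands=[
    [[1,-50,0,0,0,0,0],[1,-100,0,0,0,0,0],[1,-100,0,0,0,0,0],[1,-100,0,0,0,0,0]],
  ],
)

```text
time_s: 11.75
ee_pos: [537.6, -161.1, 219.1]
ee_rot: [-180.0, -0.0, 94.2]
ft_force: [-0.2, -0.2, -0.3]
grip_width: 0.3
grasp_force: 0.0
```

Run:
```python
from h import *
c=camera("side"); X=world(c); z=X[...,2]; hsv=cv2.cvtColor(c["frame"],cv2.COLOR_RGB2HSV)
cv2.imwrite("pics/a6.png",c["frame"][...,::-1])
roi=np.zeros((480,640),bool); roi[270:370,275:415]=1
m=roi&(hsv[...,0]<22)&(hsv[...,1]>170); P=X[m]; q=P.mean(0); n=np.linalg.svd(P-q,full_matrices=False)[2][2]
print(n,q,np.percentile(P,[1,99],axis=0).round(1))
d=roi*0; d[330:350,440:600]=1; print("desk z",np.nanmedian(z[d>0]), np.nanmedian(z[340:360,270:295]))
for y0 in(-50,-20,10,40,70): 
    k=(P[:,1]>y0)&(P[:,1]<y0+20); print(y0,np.median(P[k,2]) if k.any() else None)
```

```text
Traceback (most recent call last):
numpy.linalg.LinAlgError: SVD did not converge
```

View pics/a6.png

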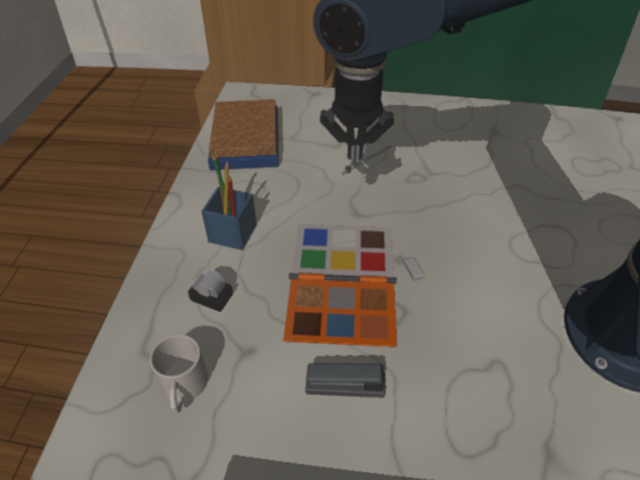

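The leaf lies on the left at (340,312), the stapler is clear at (345,378), and everything else is in place. One check of the leaf's flatness before handing in.

Run:
```python
from h import *
c=camera("side"); X=world(c); z=X[...,2]; hsv=cv2.cvtColor(c["frame"],cv2.COLOR_RGB2HSV)
roi=np.zeros((480,640),bool); roi[270:370,275:415]=1
m=roi&(hsv[...,0]<22)&(hsv[...,1]>170)&(z==z)&(z<40); P=X[m]
A=np.c_[P[:,:2]-P[:,:2].mean(0),np.ones(len(P))]; print(np.linalg.lstsq(A,P[:,2],rcond=None)[0],P[:,1].min(),P[:,1].max())
for y0 in(-40,-20,10,40,70):
    k=(P[:,1]>y0)&(P[:,1]<y0+20); print(y0,np.median(P[k,2]))
print("desk",np.nanmedian(z[330:350,420:560]))
```

```text
[ 1.42826330e-05 -8.91891515e-03  7.81903112e+00] -70.63099573975298 93.7198415808195
-40 7.725326272420995
-20 7.683531616042071
10 7.7464035066856
40 7.618531178216465
70 7.264716218862076
desk -0.6513465870000468
```

Flat: the tilt is under 1° and the top sits about 8 mm above the desk.

```bash
python3 -c "
from workcell import *
print(job_done())"
```

```text
the job is handed in; nothing more can be done
None
```

The stapler was slid upright to about 205 mm from the spine, the leaf was turned over and pressed flat on the left (tilt under 1°), nothing else in the pictures had moved, and the job is handed in at about 12 s.

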